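# Set the body-post stop collar to the fork gauge

### The arm

A 6-joint arm with a two-finger parallel gripper is mounted at the origin on the work surface. World frame = base frame: x ahead of the robot, y to its left, z up, the work surface at z = 0. Lengths are in m, angles in rad, forces in N, time in s.
With the tool pointing down it reaches from about 0.25 to 0.85 m from the base axis. Payload 12.5 kg.
Tool frame: the origin (TCP) lies at the very end of the fingers, on their centre line; the grasp point (between the pads) lies 19 mm behind it; z points along the fingers, y is the line along which they close (so a half turn about z gives the same grasp; the last joint's range is limited). The gripper opens to 93 mm and grips with 3 to 60 N. Pads are 15 mm wide; open, the fingers measure 128 mm over their backs; the gripper's body (75 mm by 188 mm) begins 65 mm behind the grasp point.
Start: joints at [-1.192, 0.351, 1.652, -0, 1.139, -0.085], TCP at [0.246, -0.492, 0.219] pointing down, gripper open.
Joint ranges: [-2.75, 2.75], [-0.79, 2.1], [0.01, 2.65], [-1.57, 4.71], [0.07, 3.14], [-2.87, 2.87]. Speed limits (rad/s): [2.22, 2.22, 2.79, 3.14, 3.14, 3.14].

### API

Orientations are given as a unit quaternion [w, x, y, z].
In Python, from plant import r, viewer, order gives the robot as it stands.
- The arm moves only by the tool play_rows, never from a script. Its argument "rows" is a list of rows, each a list of 2 entries, a list of its own where there are three numbers: the shift along the tool's x, y, z in cm, then the turn about the tool's z in rad. In form: [[[x, y, z], roll], ...]. A call has exactly 5 rows; each row is the pose to reach, as a shift and turn from the pose commanded when the call began, along the tool's axes at that moment; what a row does not reach only later rows make up. A row lasts 1/8 s, in which the tool goes at most 62.5 mm and 10.7 degrees, less where a joint would pass 70% of its speed; a pose out of reach is approached as far as the arm can. A call with a gripper value outside its range is refused whole. "hand" is the opening, from 0 (shut) to 1 (fully open), set as the call begins (left out, the last holds). The fingers move at their own pace and stop on an object; the grip force is fixed at half the most. Time passes only in rows, so rows that repeat a pose let the fingers close, or fill a call up. It gives the time, the measured TCP pose, the force, the opening and the grip force at its end, in the units of the state.
- r.get_obs(): the state, without advancing time (a new reading comes with each control period).
- viewer.get_image(name): name is "scene" or "top"; returns the picture (384x512x3 uint8, red, green, blue); there is no depth.
- viewer.get_calibration(name): a dict with "fx", "fy", "cx", "cy" (pixels), "eye" and "attitude" of the camera in the world. Camera axes: x right, y down, z forward; pixel columns grow to the right and rows downward; lengths in m; the calibration is good to about 2 mm. A picture is of the moment at which its call begins. get_calibration takes no time and is no camera call.
- order.sign_off(): hands the job in; it is judged then, once.
The state is a dict: "t": time; "joint_positions": joint angles; "qvel": joint speeds; "tau": joint torques, N m; "position": TCP position; "tool_rot": TCP orientation; "ft_force": force on the tool from outside, world axes, zero at the start; "wrist_torque": the same for the moment, N m; "width": opening from 0.0 (shut) to 1.0 (fully open); "finger_force": force on a finger pad.
Only numpy, scipy, OpenCV 4.12 (cv2) and the standard library are available. Lean on these libraries where they do the work, as an engineer would, in place of code of your own. Each camera call takes 0.05 s, during which the arm holds its last target. There are 200 camera calls.

### The job

Slide the aluminium fork gauge onto the foot of the setting stand so that it lies flat there with the chrome threaded post fully home in its slot, and let go of it. Then screw the knurled stop collar down the post until it nips the gauge snugly: a firm touch of about 5 to 15 N, never squeezing it, or ramming the post, with more than 20 N. Leave the gauge nipped under the collar, hands off, and the other things on the table where they are.

Things in the scene. Friction and masses are not known exactly. Their poses are not given: they have to be found in the camera images.
- stand: fixed setting stand: a dark steel disc foot, 120 mm across and 10 mm thick, lying on the table, with an upright chrome threaded post of 12 mm diameter on its axis whose top is 77.5 mm above the table. Origin on the axis at the table surface, z up; the stand is round, so the gauge may be slid on from any side.
- foot_top (a point): point on the post's axis at the upper face of the foot, 10 mm above the table; the gauge must lie on this face.
- collar: aluminium stop collar screwed on the post: a flange 50 mm across and 5 mm thick at the bottom, above it a knurled hub of 32 mm diameter and 24 mm height. Origin on the axis at the centre of the flange's flat underside, z up; it turns with the collar. At the start the underside stands 30 to 37 mm above the foot's upper face, so 5 to 15 mm above the shoe of a gauge lying there.
- collar_hub (a point): centre of the knurled hub, 17 mm above the collar's underside: grip here from above, fingertips just above the flange; the post stands up between the fingers, at most 41 mm above the flange's upper face when the collar is down on the gauge.
- post_top (a point): centre of the post's top end. Right-hand thread of 30 mm lead: the collar goes down 4.77 mm per radian of clockwise turn (seen from above). Drag 0.15 N m, of which less than 0.1 still shows at standstill after a small turn; it stays put when left. Bearing on the gauge adds 0.01 to 0.03 N m per newton of squeeze, and is stiff: 0.15 rad past first touch may already exceed 20 N.
- gauge: loose aluminium fork gauge lying on the table, 0.16 to 0.25 kg, handle 22 mm high. Origin at its underside, in the slot where the axis of the post belongs; +x points from the handle to the open end of the fork, z up. Two prongs, 46 mm across their outsides, reach to x = +24 mm; the slot is 15.5 to 16 mm wide and ends in a flat wall at x = -7 mm (the post against it has its axis at x = -1 mm).
- gauge_grip (a point): middle of the gauge's handle, at x = -80 mm, 11 mm above its underside: grip here across the 22 mm width (y), clear of post and collar. The handle runs from x = -110 to -32 mm; the 46 mm wide bridge from there to the slot.
- receiver: bystander: loose black plastic receiver box, 45 x 30 x 16 mm, origin under its centre. Leave alone.
- spur: bystander: loose steel spur gear lying flat, 49 mm across, 13 mm high at its boss, origin under its centre. Leave alone.
- pack_a: bystander: blue hard-cased battery pack, 46 x 25 x 138 mm, standing upright in the right-hand (-y) slot of the bamboo rack, origin under its centre. Leave alone.
- pack_b: bystander: the same pack in the left-hand (+y) slot of the bamboo rack (70 x 100 x 110 mm). Leave alone.
- charger: fixed grey metal charger, 110 x 150 x 59 mm, with a ridged knob 16 mm high on its top, origin under its centre. Not used.
- gauge_fork (a point): the gauge's origin raised by 22 mm. The fork carries a U-shaped steel height shoe, 6 mm thick, whose flat top takes the collar; it has been preset, firmly, somewhere from 22.0 to 24.5 mm above the gauge's underside. No reading tells where: find it by feel and do not push it down.
There are look-alikes about, which are no part of the job. What is shaped like the stand but blue, purple or red is not meant.

How it is judged:
On the way:
1. the gauge lies flat on the foot with the post in its slot, not yet nipped and no longer held (horizontal distance between gauge and foot_top below 0.006 m and z of gauge in the frame of foot_top below 0.002 m and angle between gauge's own z axis and vertical below 0.05 rad and contact force between collar and gauge below 0.5 N and contact force between the fingers and gauge below 0.1 N), for 0.2 s.
At the end, for the whole second after the job is handed in: The gauge lies flat on the foot (within 2 mm and 3 degrees) with its slot origin within 6 mm of the post's axis, the collar bears on it with 2.5 to 22 N, and both are at rest and released (horizontal distance between gauge and foot_top below 0.006 m and z of gauge in the frame of foot_top between -0.002 and 0.002 m and angle between gauge's own z axis and vertical below 0.05 rad and contact force between collar and gauge between 2.5 and 22 N and angular speed of collar below 0.05 rad/s and linear speed of gauge below 0.01 m/s); the robot touches nothing.
It fails at once if the collar squeezes the gauge with more than 22 N (contact force between collar and gauge above 22 N).
It fails at once if the gauge is rammed or pressed against the stand with more than 25 N before the collar bears on it (contact force between gauge and stand above 25 N and contact force between collar and gauge below 0.5 N).
It fails at once if a bystander is moved by more than 15 mm (distance of any of receiver, spur, pack_a, pack_b from where it was at the start of the episode above 0.015 m).
It also fails if it takes over 72 s, if anything falls off the work surface, if the arm or the gripper's body presses on something with over 40 N, if the wrist force passes 120 N, or if a joint passes its speed limit or range.

## Working session

There is one attempt and no reset: what is moved stays moved. The work goes in short steps, Python scripts to look and compute and a tool call to move; the robot and the scene stay as the last step left them, time stands still between calls to the robot, and variables do not carry over. Pictures are saved under pics/ and viewed, at most 10 in all, crops included, and the job is handed in when it is done.

Besides the shell and the picture viewer there is one more tool, called after ">>>" by a JSON object that holds its "method" and its "body". play_rows: Moves the arm, as the interface text tells. Its arguments: {"type":"object","properties":{"rows":{"type":"array","items":{"type":"array"}},"hand":{"type":"number"}},"required":["rows"]}

```bash
ls; mkdir -p pics
python3 - <<'E'
from plant import r,viewer,order
import cv2,numpy as np
for n in("scene","top"):
    im=viewer.get_image(n); cv2.imwrite(f"pics/{n}0.png",im[:,:,::-1]); c=viewer.get_calibration(n); print(n,c)
o=r.get_obs(); print({k:np.round(v,3) for k,v in o.items()})
E
```

```text
pics
scene {'fx': 493.04775516163727, 'fy': 493.04775516163727, 'cx': 253.83615416072013, 'cy': 182.2127990277382, 'eye': array([ 1.02866801, -0.90651195,  0.81985722]), 'attitude': array([-0.4393175 ,  0.86613762,  0.20956529, -0.11352596])}
top {'fx': 442.7652838018327, 'fy': 442.7652838018327, 'cx': 254.36831734763945, 'cy': 194.62881596037283, 'eye': array([ 0.35769224, -0.01057823,  1.07299835]), 'attitude': array([ 0.0752313 , -0.69431193,  0.7127519 , -0.06523741])}
{'t': np.float64(0.1), 'joint_positions': array([-1.192,  0.351,  1.652, -0.   ,  1.139, -0.085]), 'qvel': array([ 0.001, -0.001, -0.001, -0.003,  0.001, -0.001]), 'tau': array([ 2.0000e-03, -4.9803e+01, -2.8570e+01,  7.0000e-02,  2.4000e-02,
       -0.0000e+00]), 'position': array([ 0.246, -0.492,  0.218]), 'tool_rot': array([-0.001,  0.973,  0.23 , -0.   ]), 'ft_force': array([ 0.161,  0.37 , -0.072]), 'wrist_torque': array([-0.044,  0.002,  0.027]), 'finger_force': np.float64(0.0), 'width': np.float64(0.997)}
```

View pics/scene0.png

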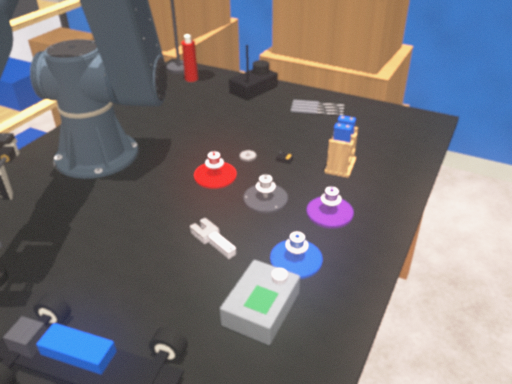

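View pics/top0.png

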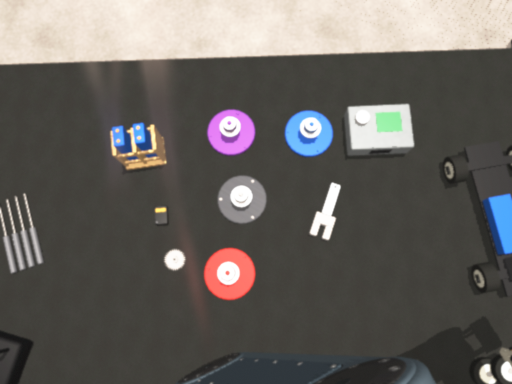

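Four stands appear in top: purple (231,132), blue (309,133), red (229,273) and dark grey steel (242,200). The grey one fits, because the coloured ones are excluded. The gauge is at (326,212), with its fork end at lower left.

```bash
cat > h.py <<'E'
import numpy as np,cv2
from scipy.spatial.transform import Rotation as R
from plant import r,viewer,order
def rot(q): return R.from_quat([q[1],q[2],q[3],q[0]]).as_matrix()
def cast(n,uv,z):
    c=viewer.get_calibration(n);uv=np.atleast_2d(uv).astype(float)
    d=np.c_[(uv[:,0]-c['cx'])/c['fx'],(uv[:,1]-c['cy'])/c['fy'],np.ones(len(uv))]@rot(c['attitude']).T
    return c['eye']+d*((z-c['eye'][2])/d[:,2])[:,None]
def blob(m,near):
    cs,_=cv2.findContours(m.astype(np.uint8),cv2.RETR_EXTERNAL,cv2.CHAIN_APPROX_NONE)
    cs=[c for c in cs if cv2.contourArea(c)>60]
    return min(cs,key=lambda c:np.hypot(*(c[:,0].mean(0)-near)))[:,0]
E
python3 - <<'E'
from h import *
for n,sp,gp in(("top",(242,200),(326,212)),("scene",(266,195),(212,238))):
    im=viewer.get_image(n);cv2.imwrite(f"pics/{n}1.png",im[:,:,::-1])
    v=im.max(2).astype(int);s=v-im.min(2)
    print(n,v[sp[1],sp[0]-35:sp[0]+35:2])
    b=blob((v>50)&(s<40),sp);p=cast(n,b,.01)
    (c,rad)=cv2.minEnclosingCircle(p[:,:2].astype(np.float32));e=cv2.fitEllipse(b)
    print('disc',c,rad,e,cast(n,e[0],.01),cast(n,[e[0]],.01))
    g=blob((v>120)&(s<40),gp);q=cast(n,g,.022)[:,:2]
    print('gauge',cv2.minAreaRect(q.astype(np.float32)),g.mean(0))
    if n=='top':
        h=blob((v>130)&(s<40),sp);print('collar',cv2.minEnclosingCircle(cast(n,h,.045)[:,:2].astype(np.float32)),cv2.fitEllipse(h))
im=cv2.imread("pics/top1.png")[160:260,200:360];cv2.imwrite("pics/c1.png",cv2.resize(im,None,fx=5,fy=5,interpolation=2))
E
```

```text
top [ 68  69  67  68  68  92 177 202 148 145 146 146 227 255 244 233 253 254
 248 212 254 255 216 150 151 151 151 152 152 137  76  71  69  70  69]
disc (0.6917210221290588, 0.008129380643367767) 0.8021886348724365 ((246.18319702148438, 189.30902099609375), (457.3766174316406, 565.6868896484375), 90.38075256347656) [[0.58612838 0.02163445 0.01      ]] [[0.58612838 0.02163445 0.01      ]]
gauge ((0.5280636548995972, -0.1721607744693756), (0.05100252106785774, 0.13929930329322815), 69.54588317871094) [325.9875 214.3375]
collar ((0.5563316345214844, 0.03190743923187256), 0.05604644864797592) ((241.72134399414062, 198.92874145507812), (45.169525146484375, 46.322837829589844), 79.12596130371094)
scene [103 105 102 101 102 104 117 157 150 142 142 144 125 106 106 106 133 164
 138 104 106 114 136 136 140 138 139 137 115  93  91  93  92  89  94]
disc (-0.22589999437332153, 0.3763338327407837) 1.5551272630691528 ((227.5926055908203, 220.93984985351562), (381.62884521484375, 599.2708129882812), 103.8087158203125) [[ 0.52204508 -0.10112467  0.01      ]] [[ 0.52204508 -0.10112467  0.01      ]]
gauge ((0.5312107801437378, -0.18090736865997314), (0.06452872604131699, 0.1592944711446762), 68.750732421875) [212.60683761 236.95726496]
```

View pics/c1.png

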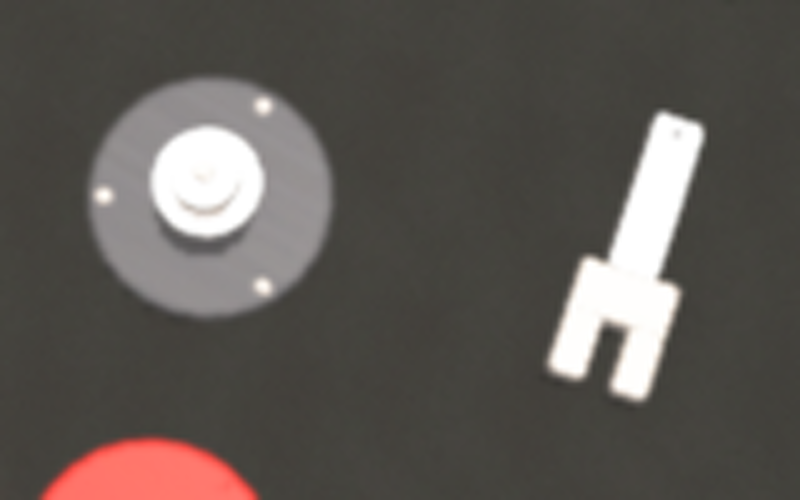

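The crop confirms that the grey steel stand is in the middle, and that the gauge has its handle pointing to upper right and its fork opening to lower left. Next I tighten the measurements with better thresholds.

Run:
```python
from h import *
for n,sp,gp,td,tg in(("top",(242,200),(326,212),105,160),("scene",(266,195),(212,238),124,165)):
    im=cv2.imread(f"pics/{n}1.png")
    v=im.max(2).astype(int);s=v-im.min(2).astype(int)
    b=blob((v>td)&(s<40),sp);p=cast(n,b,.01)[:,:2].astype(np.float32)
    print(n,'disc',cv2.fitEllipse(p),cv2.minEnclosingCircle(p))
    g=blob((v>tg)&(s<40),gp);q=cast(n,g,.022)[:,:2].astype(np.float32)
    c,sz,a=cv2.minAreaRect(q);print('gauge',c,sz,a,np.round(cv2.boxPoints((c,sz,a)),4).tolist())
    # handle centre line: PCA of handle pts
    if n=='top':
        h=blob((v>195)&(s<40),sp);print('collar',cv2.minEnclosingCircle(cast(n,h,.048)[:,:2].astype(np.float32)))
    pk=(s>60)&(im[:,:,0]>im[:,:,2])
```

```text
top disc ((0.5629799962043762, 0.03330325335264206), (0.11597414314746857, 0.11623697727918625), 31.449819564819336) ((0.5629652142524719, 0.033132221549749374), 0.05925372242927551)
gauge (0.5281311869621277, -0.17247524857521057) (0.049403317272663116, 0.13734008371829987) 68.9850082397461 [[0.4551999866962433, -0.17090000212192535], [0.5834000110626221, -0.22020000219345093], [0.6011000275611877, -0.17399999499320984], [0.47290000319480896, -0.12479999661445618]]
collar ((0.562767744064331, 0.03296617791056633), 0.026587771251797676)
scene disc ((0.5551296472549438, 0.044788625091314316), (0.10728710889816284, 0.15970155596733093), 25.825529098510742) ((0.5507308840751648, 0.05214711278676987), 0.082632876932621)
gauge (0.5306832194328308, -0.18228217959403992) (0.05816539749503136, 0.15558114647865295) 64.98216247558594 [[0.4478999972343445, -0.17569999396800995], [0.5889000296592712, -0.24150000512599945], [0.6134999990463257, -0.18880000710487366], [0.4724999964237213, -0.12300000339746475]]
```

```bash
cat >> h.py <<'E'
def go(p,deg=None):
    o=r.get_obs();M=rot(o['tool_rot']);s=M.T@(np.array(p)-o['position'])*100
    a=np.arctan2(M[1,0],M[0,0]);roll=0 if deg is None else (a-np.radians(deg)+np.pi)%(2*np.pi)-np.pi
    print('shift cm',np.round(s,2),'roll',round(roll,3),'xang',round(np.degrees(a),1),'j6',round(o['joint_positions'][5],2),'t',round(float(o['t']),2))
def st():
    o=r.get_obs();print({k:np.round(o[k],3).tolist() for k in('t','position','ft_force','wrist_torque','finger_force','width')},np.round(o['joint_positions'][5],3))
E
python3 -c "
from h import *
go([.5626,-.1858,.15],159)"
```

```text
shift cm [ 42.   -13.19   6.85] roll -2.311 xang 26.6 j6 -0.08 t 0.2
```

>>> {"method": "play_rows", "body": {"rows": [[[8,-2.6,0.5],-0.18],[[16,-5,1],-0.36],[[23,-7.5,1.5],-0.54],[[29,-9.5,2],-0.72],[[35,-11.3,3],-0.9]], "hand": 0.7}}

```text
t: 0.82
position: [0.4695, -0.2718, 0.1953]
tool_rot: [0.0, 0.775, 0.633, 0.0]
ft_force: [-0.0, -0.4, 0.4]
width: 0.7
finger_force: 0.0
```

```bash
python3 -c "
from h import *
go([.5626,-.1858,.08],159);st()"
```

```text
shift cm [10.29  7.4  11.54] roll -1.405 xang 78.5 j6 -0.41 t 0.82
{'t': 0.825, 'position': [0.469, -0.272, 0.195], 'ft_force': [-0.035, -0.371, 0.365], 'wrist_torque': [-0.048, -0.126, -0.058], 'finger_force': 0.0, 'width': 0.7} -0.41
```

>>> {"method": "play_rows", "body": {"rows": [[[4,3,2],-0.18],[[7,5,4],-0.36],[[10.3,7.4,6],-0.54],[[10.3,7.4,8],-0.72],[[10.3,7.4,10],-0.9]]}}

```text
t: 1.45
position: [0.5619, -0.1873, 0.0944]
tool_rot: [-0.0, 0.422, 0.907, -0.0]
ft_force: [-0.2, -0.2, -1.4]
width: 0.7
finger_force: 0.0
```

```bash
python3 -c "
from h import *
go([.5626,-.1858,.06],159)
n='top';im=viewer.get_image(n);cv2.imwrite('pics/top2.png',im[:,:,::-1])
"
```

```text
shift cm [0.07 0.15 3.44] roll -0.504 xang 130.1 j6 -1.1 t 1.45
```

>>> {"method": "play_rows", "body": {"rows": [[[0.1,0.15,1.5],-0.18],[[0.1,0.15,3],-0.36],[[0.1,0.15,5],-0.5],[[0.1,0.15,7],-0.5],[[0.1,0.15,8],-0.5]]}}

```text
t: 2.12
position: [0.5618, -0.186, 0.0142]
tool_rot: [-0.001, 0.19, 0.982, 0.0]
ft_force: [0.3, 0.2, -0.0]
width: 0.701
finger_force: 0.0
```

```bash
python3 -c "
from h import *
go([.5626,-.1858,.003],159)
n='scene';im=viewer.get_image(n);cv2.imwrite('pics/sc2.png',cv2.resize(im[170:290,140:300,::-1],None,fx=5,fy=5))
"
```

```text
shift cm [-0.07  0.05  1.12] roll -0.016 xang 158.1 j6 -1.59 t 2.12
```

View pics/sc2.png

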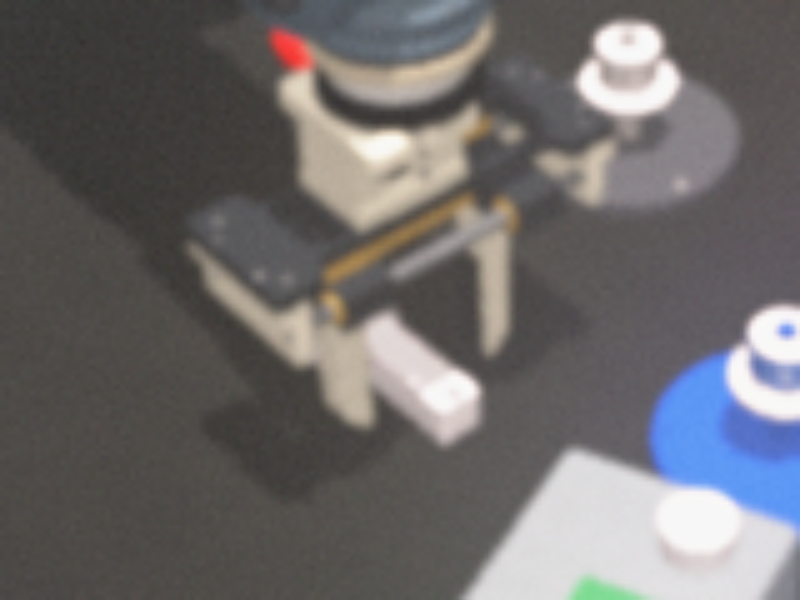

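The fingers straddle the handle (end at crop (445,400)) and nothing else is between them. I lower the tool and close.

>>> {"method": "play_rows", "body": {"rows": [[[0,0.05,0.5],-0.015],[[0,0.05,1.0],-0.015],[[0,0.05,1.1],-0.015],[[0,0.05,1.1],-0.015],[[0,0.05,1.1],-0.015]]}}

```text
t: 2.8
position: [0.5626, -0.1857, 0.0045]
tool_rot: [0.0, 0.18, 0.984, -0.0]
ft_force: [0.5, -0.5, -1.1]
width: 0.699
finger_force: 0.0
```

>>> {"method": "play_rows", "body": {"rows": [[[0,0,0],0],[[0,0,0],0],[[0,0,0],0],[[0,0,0],0],[[0,0,0],0]], "hand": 0.0}}

```text
t: 3.42
position: [0.5625, -0.1856, 0.0043]
tool_rot: [-0.0, 0.18, 0.984, 0.0]
ft_force: [0.2, -0.2, -0.8]
width: 0.234
finger_force: 30.0
```

```bash
python3 -c "
from h import *
st()"
```

```text
{'t': 3.425, 'position': [0.562, -0.186, 0.004], 'ft_force': [0.236, -0.189, -0.817], 'wrist_torque': [0.051, -0.134, -0.029], 'finger_force': 29.993, 'width': 0.234} -1.605
```

>>> {"method": "play_rows", "body": {"rows": [[[0,0,-2],0],[[0,0,-4.5],0.17],[[0,0,-4.5],0.34],[[0,0,-4.5],0.51],[[0,0,-4.5],0.68]]}}

```text
t: 4.05
position: [0.5626, -0.1857, 0.0506]
tool_rot: [0.0, 0.5, 0.866, 0.0]
ft_force: [-0.2, 0.8, -2.3]
width: 0.233
finger_force: 30.0
```

```bash
python3 -c "
from h import *
go([.563,-.115,.05],90);st()"
```

```text
shift cm [6.11 3.56 0.06] roll 0.522 xang 119.9 j6 -0.92 t 4.05
{'t': 4.05, 'position': [0.563, -0.186, 0.051], 'ft_force': [-0.231, 0.837, -2.311], 'wrist_torque': [-0.131, -0.184, -0.052], 'finger_force': 29.988, 'width': 0.233} -0.92
```

>>> {"method": "play_rows", "body": {"rows": [[[1.5,1,0],0.17],[[3,2,0],0.34],[[5,3,0],0.522],[[6.1,3.55,0],0.522],[[6.1,3.55,0],0.522]]}}

```text
t: 4.68
position: [0.5625, -0.1147, 0.0499]
tool_rot: [0.0, 0.703, 0.711, 0.0]
ft_force: [-0.4, -0.4, -2.2]
width: 0.236
finger_force: 30.0
```

```bash
python3 -c "
from h import *
go([.563,-.115,.016],90);st()
for n,(a,b,c,d) in (('top',(150,260,180,330)),('scene',(160,270,180,330))):
    im=viewer.get_image(n);cv2.imwrite('pics/%s3.png'%n,im[:,:,::-1])
    cv2.imwrite('pics/%s3c.png'%n,cv2.resize(im[a:b,c:d,::-1],None,fx=5,fy=5))
"
```

```text
shift cm [-0.03  0.05  3.39] roll 0.011 xang 90.6 j6 -0.29 t 4.67
{'t': 4.675, 'position': [0.563, -0.115, 0.05], 'ft_force': [-0.443, -0.439, -2.199], 'wrist_torque': [-0.171, -0.064, 0.053], 'finger_force': 29.993, 'width': 0.236} -0.293
```

View pics/top3c.png

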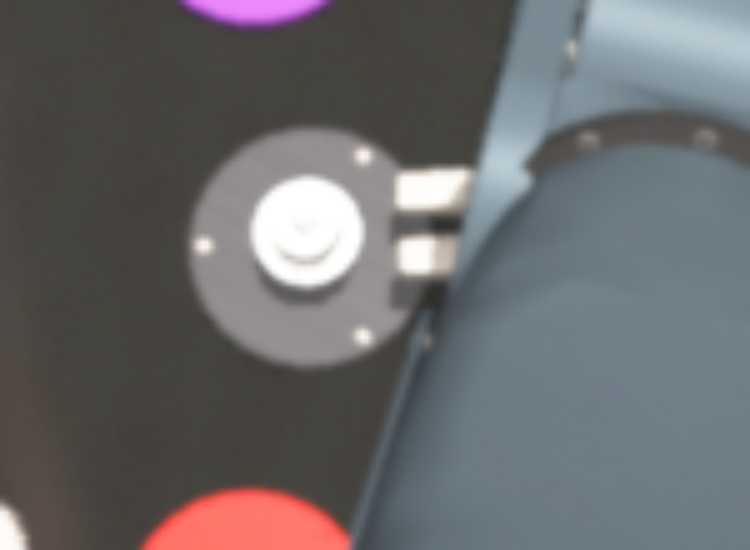

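The fork is at crop cols 395–470, prongs at rows 170–210 and 236–276. It lines up roughly with the collar at (307,231). I measure the slot centreline precisely.

```bash
python3 -c "
from h import *
im=cv2.imread('pics/top3.png').max(2).astype(float)
for c0 in (261,264,267):
    p=im[178:212,c0:c0+3].mean(1);print(p.astype(int).tolist())
    e=[]
    for i in range(len(p)-1):
        if (p[i]-165)*(p[i+1]-165)<0: e.append(178+i+(165-p[i])/(p[i+1]-p[i]))
    print(np.round(e,2),[np.round(cast('top',(c0+1,x),.069)[0],4).tolist() for x in e])
p=im[184:193,250:275].mean(0);print(p.astype(int).tolist())
"
```

```text
[69, 68, 68, 68, 71, 102, 198, 252, 254, 255, 255, 255, 254, 225, 144, 107, 93, 92, 103, 185, 250, 254, 254, 254, 254, 253, 218, 134, 103, 92, 90, 89, 85, 83]
[183.66 191.74 196.75 204.64] [[0.5858, -0.0172, 0.069], [0.5667, -0.0167, 0.069], [0.5548, -0.0163, 0.069], [0.5363, -0.0158, 0.069]]
[69, 69, 69, 69, 72, 116, 214, 252, 254, 255, 255, 255, 253, 221, 134, 91, 78, 79, 108, 196, 247, 248, 245, 245, 246, 244, 201, 122, 83, 64, 57, 53, 50, 56]
[183.49 191.65 196.64 204.46] [[0.586, -0.0242, 0.069], [0.5667, -0.0236, 0.069], [0.5549, -0.0233, 0.069], [0.5366, -0.0227, 0.069]]
[69, 69, 68, 68, 74, 136, 233, 253, 254, 254, 254, 254, 245, 191, 120, 74, 51, 49, 79, 143, 187, 196, 197, 199, 202, 197, 156, 108, 73, 58, 56, 56, 57, 62]
[183.29 191.37 197.49 203.8 ] [[0.5863, -0.0312, 0.069], [0.5672, -0.0306, 0.069], [0.5527, -0.0301, 0.069], [0.5379, -0.0297, 0.069]]
[185, 165, 150, 149, 149, 149, 149, 149, 154, 197, 228, 232, 232, 232, 232, 232, 233, 232, 229, 225, 216, 204, 189, 165, 158]
```

>>> {"method": "play_rows", "body": {"rows": [[[0,0.1,1],0.01],[[0,0.1,2],0.01],[[0,0.1,2.8],0.01],[[0,0.1,3.3],0.01],[[0,0.1,3.3],0.01]]}}

```text
t: 5.4
position: [0.5632, -0.115, 0.0158]
tool_rot: [-0.0, 0.708, 0.706, -0.0]
ft_force: [-0.7, 0.2, -2.0]
width: 0.237
finger_force: 30.0
```

```bash
python3 -c "
from h import *
go([.564,-.046,.015],90)
im=viewer.get_image('top').max(2).astype(float)
for c0 in (261,264):
    p=im[178:212,c0:c0+3].mean(1)
    e=[178+i+(165-p[i])/(p[i+1]-p[i]) for i in range(33) if (p[i]-165)*(p[i+1]-165)<0]
    print(np.round(e,2),[np.round(cast('top',(c0+1,x),.035)[0],4).tolist() for x in e])
st()
im=viewer.get_image('scene');cv2.imwrite('pics/sc4c.png',cv2.resize(im[160:270,180:330,::-1],None,fx=5,fy=5))
"
```

```text
shift cm [6.9  0.05 0.09] roll -0.004 xang 89.8 j6 -0.28 t 5.4
[185.78 193.72 197.88 206.36] [[0.5884, -0.0173, 0.035], [0.5689, -0.0167, 0.035], [0.5588, -0.0165, 0.035], [0.5382, -0.0159, 0.035]]
[185.93 193.67 206.09] [[0.5878, -0.0245, 0.035], [0.5688, -0.0239, 0.035], [0.5387, -0.023, 0.035]]
{'t': 5.45, 'position': [0.563, -0.115, 0.016], 'ft_force': [-0.352, -0.774, -2.775], 'wrist_torque': [-0.14, -0.077, -0.051], 'finger_force': 29.993, 'width': 0.236} -0.278
```

View pics/sc4c.png

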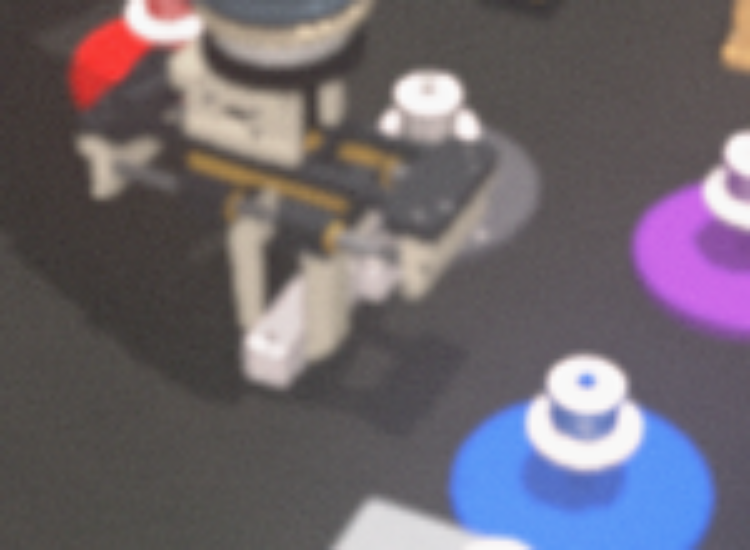

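The fork is centred on the post in x to within about 0.5 mm, with tips short of the post. I slide it on.

>>> {"method": "play_rows", "body": {"rows": [[[1.2,0,0],0],[[2.4,0,0],0],[[3.4,0,0],0],[[4.0,0,0],0],[[4.4,0,0],0]]}}

```text
t: 6.12
position: [0.5636, -0.0706, 0.0163]
tool_rot: [0.0, 0.708, 0.706, -0.0]
ft_force: [-0.5, -0.4, -1.2]
width: 0.234
finger_force: 30.0
```

>>> {"method": "play_rows", "body": {"rows": [[[0.4,0,0],0],[[0.8,0,0],0],[[1.2,0,0],0],[[1.6,0,0],0],[[1.8,0,0],0]]}}

```text
t: 6.75
position: [0.5636, -0.0528, 0.0163]
tool_rot: [-0.0, 0.708, 0.706, -0.0]
ft_force: [0.3, 0.7, -1.7]
width: 0.237
finger_force: 30.0
```

```bash
python3 -c "
from h import *
st();go([.563,-.046,.0148],90)"
```

```text
{'t': 6.75, 'position': [0.564, -0.053, 0.016], 'ft_force': [0.293, 0.741, -1.715], 'wrist_torque': [-0.126, -0.044, -0.034], 'finger_force': 29.992, 'width': 0.237} -0.172
shift cm [ 0.68 -0.06  0.15] roll -0.004 xang 89.8 j6 -0.17 t 6.75
```

>>> {"method": "play_rows", "body": {"rows": [[[0.1,0,0],0],[[0.2,0,0],0],[[0.3,0,0],0],[[0.4,0,0],0],[[0.45,0,0],0]]}}

```text
t: 7.38
position: [0.5637, -0.0485, 0.0163]
tool_rot: [0.0, 0.709, 0.706, 0.0]
ft_force: [0.2, 0.3, -1.7]
width: 0.234
finger_force: 30.0
```

>>> {"method": "play_rows", "body": {"rows": [[[0.03,0,0],0],[[0.06,0,0],0],[[0.09,0,0],0],[[0.12,0,0],0],[[0.12,0,0],0]]}}

```text
t: 8.0
position: [0.5637, -0.0473, 0.0163]
tool_rot: [-0.0, 0.709, 0.706, -0.0]
ft_force: [-0.3, 0.7, -2.8]
width: 0.234
finger_force: 30.0
```

>>> {"method": "play_rows", "body": {"rows": [[[0.02,0,0],0],[[0.04,0,0],0],[[0.06,0,0],0],[[0.08,0,0],0],[[0.08,0,0],0]]}}

```text
t: 8.62
position: [0.5637, -0.0465, 0.0163]
tool_rot: [-0.0, 0.709, 0.706, -0.0]
ft_force: [-0.6, 0.2, -1.9]
width: 0.235
finger_force: 30.0
```

>>> {"method": "play_rows", "body": {"rows": [[[0.02,0,0],0],[[0.04,0,0],0],[[0.06,0,0],0],[[0.08,0,0],0],[[0.08,0,0],0]]}}

```text
t: 9.25
position: [0.5637, -0.0457, 0.0163]
tool_rot: [-0.0, 0.709, 0.706, 0.0]
ft_force: [0.1, -0.5, -1.8]
width: 0.233
finger_force: 30.0
```

>>> {"method": "play_rows", "body": {"rows": [[[0.02,0,0],0],[[0.04,0,0],0],[[0.06,0,0],0],[[0.07,0,0],0],[[0.07,0,0],0]]}}

```text
t: 9.88
position: [0.5637, -0.0452, 0.0163]
tool_rot: [0.0, 0.709, 0.706, -0.0]
ft_force: [0.6, -3.3, -2.7]
width: 0.233
finger_force: 30.0
```

Contact with the slot wall (−3.3 N): home. I relax slightly and lower about 1.9 mm.

>>> {"method": "play_rows", "body": {"rows": [[[-0.03,0,0.04],0],[[-0.03,0,0.08],0],[[-0.03,0,0.12],0],[[-0.03,0,0.16],0],[[-0.03,0,0.17],0]]}}

```text
t: 10.5
position: [0.5637, -0.0453, 0.0146]
tool_rot: [-0.0, 0.709, 0.706, 0.0]
ft_force: [-0.4, -0.4, -1.7]
width: 0.232
finger_force: 30.0
```

>>> {"method": "play_rows", "body": {"rows": [[[0,0,0.01],0],[[0,0,0.02],0],[[0,0,0.03],0],[[0,0,0.03],0],[[0,0,0.03],0]]}}

```text
t: 11.12
position: [0.5637, -0.0453, 0.0143]
tool_rot: [0.0, 0.709, 0.706, 0.0]
ft_force: [-0.2, 0.3, -1.0]
width: 0.23
finger_force: 30.0
```

>>> {"method": "play_rows", "body": {"rows": [[[0,0,0],0],[[0,0,0],0],[[0,0,0],0],[[0,0,0],0],[[0,0,0],0]], "hand": 0.55}}

```text
t: 11.75
position: [0.5637, -0.0454, 0.0143]
tool_rot: [-0.0, 0.709, 0.706, -0.0]
ft_force: [0.4, 1.1, 0.5]
width: 0.549
finger_force: 0.0
```

>>> {"method": "play_rows", "body": {"rows": [[[0,0,-1.5],0],[[-1,0,-4],0],[[-3,0,-8],0],[[-6,0,-11],-0.18],[[-9,0,-13],-0.36]]}}

```text
t: 12.38
position: [0.5637, -0.1363, 0.1471]
tool_rot: [0.001, 0.568, 0.823, 0.0]
ft_force: [0.3, 0.1, 0.2]
width: 0.548
finger_force: 0.0
```

```bash
python3 -c "
from h import *
st();go([.563,.033,.13],90)
for n,(a,b,c,d) in (('top',(150,260,180,330)),('scene',(160,270,180,330))):
    im=viewer.get_image(n);cv2.imwrite('pics/%s5.png'%n,im[:,:,::-1])
    cv2.imwrite('pics/%s5c.png'%n,cv2.resize(im[a:b,c:d,::-1],None,fx=5,fy=5))
"
```

```text
{'t': 12.375, 'position': [0.564, -0.136, 0.147], 'ft_force': [0.296, 0.107, 0.237], 'wrist_torque': [-0.028, -0.098, 0.058], 'finger_force': 0.0, 'width': 0.548} -0.68
shift cm [15.86  5.93  1.69] roll 0.362 xang 110.8 j6 -0.68 t 12.38
```

View pics/scene5c.png

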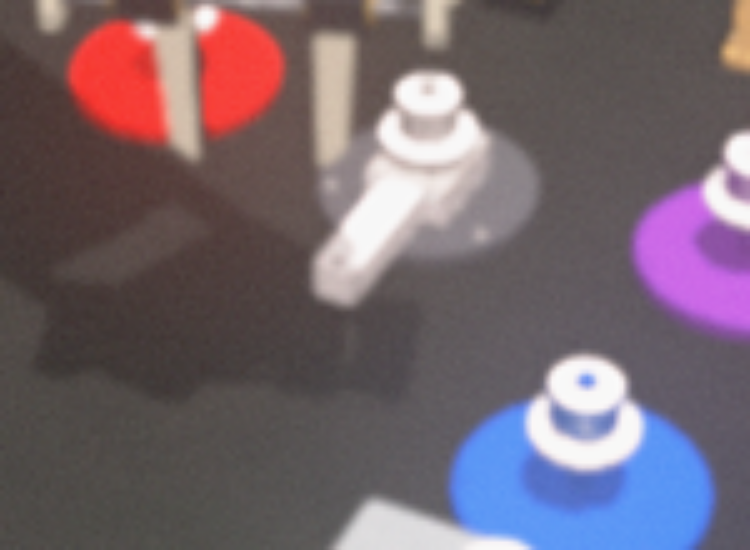

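View pics/top5c.png

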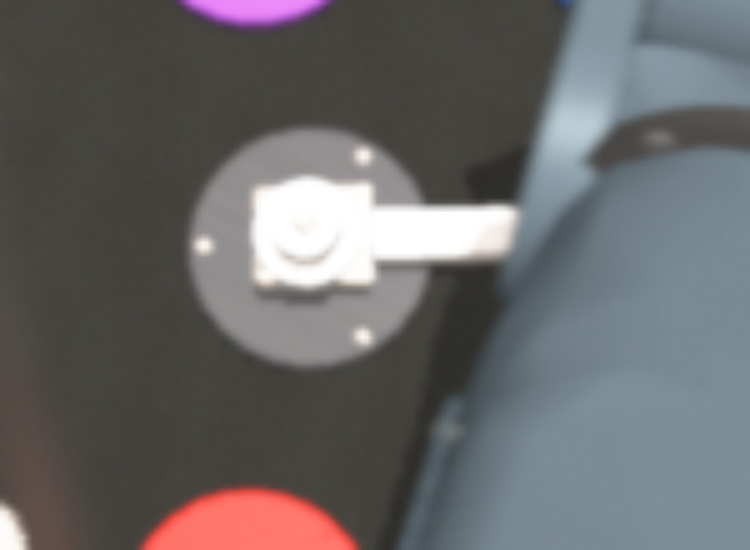

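The gauge lies on the foot with its slot around the post, released. Next I estimate the collar's height from the scene view.

```bash
python3 -c "
from h import *
c=viewer.get_calibration('scene');M=rot(c['attitude'])
def pj(p):
    q=M.T@(np.array(p)-c['eye']);return np.round([c['fx']*q[0]/q[2]+c['cx'],c['fy']*q[1]/q[2]+c['cy']],1)
for U in (40,43.5,47): print(U,[(pj([.563,.0333,(U+k)/1e3])).tolist() for k in (0,29)])
v=c['eye'][:2]-[.563,.0333];v/=np.hypot(*v)
for U in (40,43.5,47): print(U,'near flange bottom/hubtop near/far',[pj([.563+s*v[0],.0333+s*v[1],(U+k)/1e3]).tolist() for k,s in((0,.025),(5,-.025),(29,.016),(29,-.016))])
print('post top',pj([.563,.0333,.0775]),'foot far/near',pj([.563-.06*v[0],.0333-.06*v[1],.01]),pj([.563+.06*v[0],.0333+.06*v[1],.01]))
im=cv2.imread('pics/scene1.png').max(2);print(im[170:212,265].tolist())
"
```

```text
40 [[265.9, 187.3], [265.9, 178.4]]
43.5 [[265.9, 186.2], [265.9, 177.3]]
47 [[265.9, 185.2], [265.9, 176.2]]
40 near flange bottom/hubtop near/far [[265.9, 193.0], [265.9, 180.3], [265.9, 182.0], [265.9, 174.9]]
43.5 near flange bottom/hubtop near/far [[265.9, 192.0], [265.9, 179.2], [265.9, 180.9], [265.9, 173.8]]
47 near flange bottom/hubtop near/far [[265.9, 190.9], [265.9, 178.1], [265.9, 179.8], [265.9, 172.7]]
post top [265.9 175.8] foot far/near [265.9 183.1] [265.8 210.4]
[93, 89, 95, 115, 169, 223, 229, 216, 218, 245, 248, 248, 243, 211, 191, 192, 194, 206, 234, 248, 248, 249, 233, 182, 162, 164, 155, 139, 120, 109, 117, 133, 140, 139, 140, 137, 145, 140, 139, 143, 133, 121]
```

>>> {"method": "play_rows", "body": {"rows": [[[5,2,0],-0.15],[[10,3.8,0],-0.25],[[14,5.2,1],-0.25],[[15.9,5.95,3],-0.25],[[15.9,5.95,4.5],-0.25]], "hand": 0.62}}

```text
t: 13.1
position: [0.563, 0.0362, 0.0985]
tool_rot: [-0.0, 0.464, 0.886, -0.0]
ft_force: [0.2, -1.2, -0.2]
width: 0.622
finger_force: 0.0
```

```bash
python3 -c "
from h import *
st();go([.563,.0334,.05])"
```

```text
{'t': 13.1, 'position': [0.563, 0.036, 0.098], 'ft_force': [0.192, -1.223, -0.2], 'wrist_torque': [-0.013, -0.086, 0.018], 'finger_force': 0.0, 'width': 0.622} -0.624
shift cm [-0.23 -0.15  4.85] roll 0 xang 124.7 j6 -0.62 t 13.1
```

>>> {"method": "play_rows", "body": {"rows": [[[0,0,1],0],[[0,0,2],0],[[0,0,2.5],0],[[0,0,2.5],0],[[0,0,2.5],0]]}}

```text
t: 13.72
position: [0.5639, 0.0342, 0.0747]
tool_rot: [0.0, 0.464, 0.886, 0.0]
ft_force: [-0.1, 0.7, -0.6]
width: 0.621
finger_force: 0.0
```

```bash
python3 -c "
from h import *
st();go([.563,.0334,.05])"
```

```text
{'t': 13.725, 'position': [0.564, 0.034, 0.075], 'ft_force': [-0.057, 0.661, -0.586], 'wrist_torque': [0.019, -0.154, 0.026], 'finger_force': 0.0, 'width': 0.621} -0.627
shift cm [-0.02 -0.12  2.47] roll 0 xang 124.7 j6 -0.63 t 13.72
```

>>> {"method": "play_rows", "body": {"rows": [[[0,-0.1,1],0],[[0,-0.1,1.8],0],[[0,-0.1,2.2],0],[[0,-0.1,2.35],0],[[0,-0.1,2.35],0]]}}

```text
t: 14.35
position: [0.5629, 0.0339, 0.0508]
tool_rot: [-0.0, 0.464, 0.886, -0.0]
ft_force: [-0.9, 0.2, 0.6]
width: 0.621
finger_force: 0.0
```

```bash
python3 -c "
from h import *
st()
im=viewer.get_image('scene');cv2.imwrite('pics/sc6c.png',cv2.resize(im[140:230,205:325,::-1],None,fx=6,fy=6))"
```

```text
{'t': 14.35, 'position': [0.563, 0.034, 0.051], 'ft_force': [-0.926, 0.21, 0.627], 'wrist_torque': [-0.041, -0.148, -0.012], 'finger_force': 0.0, 'width': 0.621} -0.629
```

View pics/sc6c.png

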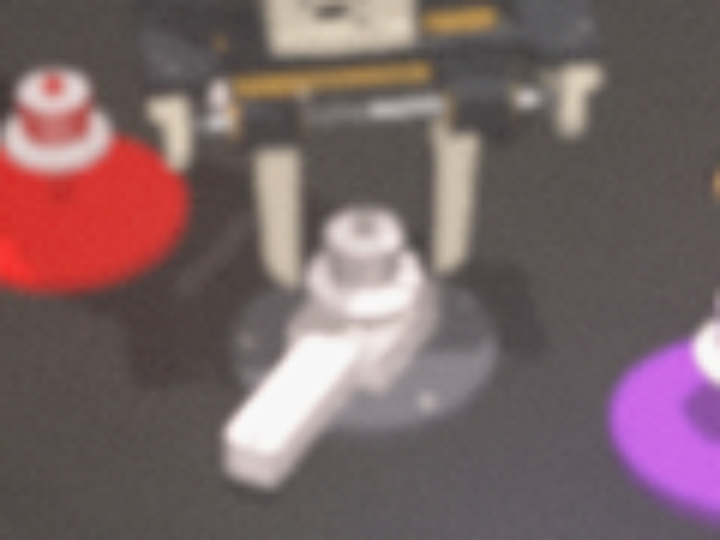

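The fingers straddle the hub at crop (365,245), with tips about at flange level and the gauge below undisturbed. I close.

>>> {"method": "play_rows", "body": {"rows": [[[0,0,0],0],[[0,0,0],0],[[0,0,0],0],[[0,0,0],0],[[0,0,0],0]], "hand": 0.0}}

```text
t: 15.02
position: [0.5629, 0.0339, 0.0509]
tool_rot: [0.0, 0.464, 0.886, 0.0]
ft_force: [-0.1, -0.3, 0.3]
width: 0.338
finger_force: 30.0
```

```bash
cat >> h.py <<'E'
def feel(k=4):
    W=[]
    for _ in range(k): viewer.get_image('top');o=r.get_obs();W.append(np.r_[o['ft_force'],o['wrist_torque']])
    W=np.array(W);M=rot(o['tool_rot']);print('F,T',np.round(W.mean(0),3),'Tz',np.round(W[:,5],3),'ang',round(np.arctan2(M[1,0],M[0,0]),4));st()
E
python3 -c "
from h import *
feel()"
```

```text
F,T [ 0.216  0.082  0.716 -0.026 -0.105  0.005] Tz [-0.044  0.008  0.028  0.026] ang 2.1768
{'t': 15.225, 'position': [0.563, 0.034, 0.051], 'ft_force': [0.316, -0.524, 0.641], 'wrist_torque': [-0.05, -0.117, 0.026], 'finger_force': 30.0, 'width': 0.335} -0.628
```

>>> {"method": "play_rows", "body": {"rows": [[[0,0,0.086],0.18],[[0,0,0.172],0.36],[[0,0,0.258],0.54],[[0,0,0.344],0.72],[[0,0,0.43],0.9]]}}

```text
t: 15.85
position: [0.5628, 0.0338, 0.0466]
tool_rot: [0.0, 0.805, 0.594, -0.0]
ft_force: [-0.8, -0.3, 1.4]
width: 0.338
finger_force: 30.0
```

```bash
python3 -c "
from h import *
feel()"
```

```text
F,T [-0.643 -0.28   1.694 -0.078  0.082 -0.09 ] Tz [ 0.022 -0.134 -0.168 -0.08 ] ang 1.2807
{'t': 16.05, 'position': [0.563, 0.034, 0.047], 'ft_force': [-0.809, -0.692, 1.566], 'wrist_torque': [-0.011, 0.118, -0.08], 'finger_force': 30.001, 'width': 0.34} 0.267
```

>>> {"method": "play_rows", "body": {"rows": [[[0,0,0.015],0.03],[[0,0,0.029],0.06],[[0,0,0.043],0.09],[[0,0,0.057],0.12],[[0,0,0.072],0.15]]}}

```text
t: 16.68
position: [0.5628, 0.0339, 0.0458]
tool_rot: [-0.0, 0.846, 0.533, -0.0]
ft_force: [-2.1, -0.8, 3.6]
width: 0.336
finger_force: 30.0
```

```bash
python3 -c "
from h import *
st();feel(3)"
```

```text
{'t': 16.675, 'position': [0.563, 0.034, 0.046], 'ft_force': [-2.085, -0.78, 3.631], 'wrist_torque': [-0.128, 0.347, 0.078], 'finger_force': 30.0, 'width': 0.336} 0.423
F,T [-2.3   -0.915  3.438 -0.149  0.394  0.084] Tz [0.134 0.051 0.066] ang 1.1266
{'t': 16.825, 'position': [0.563, 0.034, 0.046], 'ft_force': [-1.945, -0.773, 2.786], 'wrist_torque': [-0.134, 0.39, 0.066], 'finger_force': 30.001, 'width': 0.339} 0.422
```

>>> {"method": "play_rows", "body": {"rows": [[[0,0,0.01],0.02],[[0,0,0.019],0.04],[[0,0,0.028],0.06],[[0,0,0.038],0.08],[[0,0,0.048],0.1]]}}

```text
t: 17.45
position: [0.5628, 0.0339, 0.0453]
tool_rot: [-0.0, 0.871, 0.491, -0.0]
ft_force: [-3.1, -1.0, 3.4]
width: 0.335
finger_force: 30.0
```

```bash
python3 -c "
from h import *
st();feel(3)"
```

```text
{'t': 17.45, 'position': [0.563, 0.034, 0.045], 'ft_force': [-3.078, -0.971, 3.374], 'wrist_torque': [-0.058, 0.508, 0.118], 'finger_force': 30.001, 'width': 0.335} 0.523
F,T [-2.837  0.154  3.99  -0.088  0.524  0.082] Tz [0.106 0.11  0.03 ] ang 1.0266
{'t': 17.6, 'position': [0.563, 0.034, 0.045], 'ft_force': [-3.193, -0.4, 4.021], 'wrist_torque': [-0.094, 0.545, 0.03], 'finger_force': 30.001, 'width': 0.337} 0.522
```

>>> {"method": "play_rows", "body": {"rows": [[[0,0,0.008],0.02],[[0,0,0.016],0.04],[[0,0,0.025],0.06],[[0,0,0.034],0.08],[[0,0,0.043],0.1]]}}

```text
t: 18.23
position: [0.5628, 0.0339, 0.0448]
tool_rot: [-0.0, 0.895, 0.446, -0.0]
ft_force: [-3.5, 0.5, 3.2]
width: 0.34
finger_force: 30.0
```

```bash
python3 -c "
from h import *
st();feel(3)"
```

```text
{'t': 18.225, 'position': [0.563, 0.034, 0.045], 'ft_force': [-3.478, 0.453, 3.236], 'wrist_torque': [-0.014, 0.581, 0.134], 'finger_force': 30.0, 'width': 0.34} 0.623
F,T [-3.27  -0.091  3.23  -0.071  0.6    0.063] Tz [0.068 0.082 0.04 ] ang 0.9266
{'t': 18.375, 'position': [0.563, 0.034, 0.045], 'ft_force': [-3.154, 0.244, 3.09], 'wrist_torque': [-0.053, 0.61, 0.04], 'finger_force': 30.001, 'width': 0.334} 0.622
```

>>> {"method": "play_rows", "body": {"rows": [[[0,0,0.009],0.02],[[0,0,0.018],0.04],[[0,0,0.027],0.06],[[0,0,0.037],0.08],[[0,0,0.047],0.1]]}}

```text
t: 19.0
position: [0.5628, 0.0339, 0.0444]
tool_rot: [-0.0, 0.916, 0.401, -0.0]
ft_force: [-3.8, 0.9, 3.6]
width: 0.338
finger_force: 30.0
```

```bash
python3 -c "
from h import *
st();feel(3)"
```

```text
{'t': 19.0, 'position': [0.563, 0.034, 0.044], 'ft_force': [-3.835, 0.861, 3.562], 'wrist_torque': [-0.044, 0.688, 0.139], 'finger_force': 30.0, 'width': 0.338} 0.723
F,T [-3.719 -0.035  3.004  0.006  0.656  0.061] Tz [0.068 0.043 0.071] ang 0.8266
{'t': 19.15, 'position': [0.563, 0.034, 0.044], 'ft_force': [-3.289, 0.155, 2.981], 'wrist_torque': [-0.011, 0.688, 0.071], 'finger_force': 30.001, 'width': 0.336} 0.722
```

>>> {"method": "play_rows", "body": {"rows": [[[0,0,0.009],0.02],[[0,0,0.018],0.04],[[0,0,0.027],0.06],[[0,0,0.037],0.08],[[0,0,0.047],0.1]]}}

```text
t: 19.77
position: [0.5628, 0.0339, 0.0439]
tool_rot: [-0.0, 0.935, 0.355, -0.0]
ft_force: [-4.5, 0.6, 2.8]
width: 0.336
finger_force: 30.0
```

```bash
python3 -c "
from h import *
st();feel(3)"
```

```text
{'t': 19.775, 'position': [0.563, 0.034, 0.044], 'ft_force': [-4.462, 0.583, 2.833], 'wrist_torque': [0.062, 0.732, 0.133], 'finger_force': 30.0, 'width': 0.336} 0.823
F,T [-4.158  0.387  2.295  0.047  0.79   0.092] Tz [0.135 0.078 0.063] ang 0.7267
{'t': 19.925, 'position': [0.563, 0.034, 0.044], 'ft_force': [-4.256, 0.226, 2.042], 'wrist_torque': [0.03, 0.808, 0.063], 'finger_force': 30.001, 'width': 0.336} 0.822
```

>>> {"method": "play_rows", "body": {"rows": [[[0,0,0.009],0.02],[[0,0,0.018],0.04],[[0,0,0.027],0.06],[[0,0,0.037],0.08],[[0,0,0.046],0.1]]}}

```text
t: 20.55
position: [0.5628, 0.0339, 0.0434]
tool_rot: [-0.0, 0.951, 0.308, -0.0]
ft_force: [-4.6, 0.8, 1.8]
width: 0.336
finger_force: 30.0
```

```bash
python3 -c "
from h import *
st();feel(3)"
```

```text
{'t': 20.55, 'position': [0.563, 0.034, 0.043], 'ft_force': [-4.631, 0.79, 1.806], 'wrist_torque': [0.178, 0.798, 0.169], 'finger_force': 30.0, 'width': 0.336} 0.923
F,T [-5.161  0.388  2.794  0.143  0.869  0.071] Tz [0.115 0.04  0.059] ang 0.6266
{'t': 20.7, 'position': [0.563, 0.034, 0.043], 'ft_force': [-5.261, 0.414, 3.011], 'wrist_torque': [0.167, 0.846, 0.059], 'finger_force': 30.001, 'width': 0.337} 0.922
```

>>> {"method": "play_rows", "body": {"rows": [[[0,0,0.008],0.018],[[0,0,0.016],0.036],[[0,0,0.025],0.054],[[0,0,0.033],0.072],[[0,0,0.042],0.09]]}}

```text
t: 21.32
position: [0.5628, 0.0339, 0.043]
tool_rot: [-0.0, 0.964, 0.265, -0.0]
ft_force: [-4.7, 0.8, 1.5]
width: 0.338
finger_force: 30.0
```

```bash
python3 -c "
from h import *
st();feel(3)"
```

```text
{'t': 21.325, 'position': [0.563, 0.034, 0.043], 'ft_force': [-4.681, 0.799, 1.537], 'wrist_torque': [0.238, 0.915, 0.185], 'finger_force': 30.0, 'width': 0.338} 1.013
F,T [-4.841  1.068  1.968  0.205  0.923  0.087] Tz [0.123 0.092 0.047] ang 0.536
{'t': 21.475, 'position': [0.563, 0.034, 0.043], 'ft_force': [-5.161, 1.178, 2.374], 'wrist_torque': [0.228, 0.934, 0.047], 'finger_force': 30.001, 'width': 0.34} 1.012
```

>>> {"method": "play_rows", "body": {"rows": [[[0,0,0.008],0.018],[[0,0,0.016],0.036],[[0,0,0.025],0.054],[[0,0,0.033],0.072],[[0,0,0.042],0.09]]}}

```text
t: 22.1
position: [0.5628, 0.0339, 0.0426]
tool_rot: [-0.0, 0.975, 0.221, -0.0]
ft_force: [-4.7, 0.2, 1.3]
width: 0.34
finger_force: 30.0
```

```bash
python3 -c "
from h import *
st();feel(3)"
```

```text
{'t': 22.1, 'position': [0.563, 0.034, 0.043], 'ft_force': [-4.698, 0.151, 1.269], 'wrist_torque': [0.198, 0.868, 0.074], 'finger_force': 30.0, 'width': 0.34} 1.103
F,T [-5.059  0.631  1.416  0.238  0.878  0.116] Tz [0.122 0.124 0.101] ang 0.446
{'t': 22.25, 'position': [0.563, 0.034, 0.043], 'ft_force': [-4.233, 0.958, 1.478], 'wrist_torque': [0.2, 0.848, 0.101], 'finger_force': 30.001, 'width': 0.337} 1.102
```

>>> {"method": "play_rows", "body": {"rows": [[[0,0,0.006],0.012],[[0,0,0.011],0.024],[[0,0,0.017],0.036],[[0,0,0.022],0.048],[[0,0,0.028],0.06]]}}

```text
t: 22.88
position: [0.5628, 0.0339, 0.0424]
tool_rot: [-0.0, 0.981, 0.192, -0.0]
ft_force: [-6.0, 0.7, 3.0]
width: 0.336
finger_force: 30.0
```

```bash
python3 -c "
from h import *
st();feel(4)"
```

```text
{'t': 22.875, 'position': [0.563, 0.034, 0.042], 'ft_force': [-5.978, 0.657, 2.97], 'wrist_torque': [0.211, 0.986, 0.114], 'finger_force': 30.001, 'width': 0.336} 1.162
F,T [-5.709  1.321  2.238  0.245  0.94   0.124] Tz [0.152 0.101 0.106 0.139] ang 0.3862
{'t': 23.075, 'position': [0.563, 0.034, 0.042], 'ft_force': [-5.379, 0.844, 2.815], 'wrist_torque': [0.288, 0.93, 0.139], 'finger_force': 30.0, 'width': 0.339} 1.162
```

>>> {"method": "play_rows", "body": {"rows": [[[0,0,0.006],0.012],[[0,0,0.011],0.024],[[0,0,0.017],0.036],[[0,0,0.022],0.048],[[0,0,0.028],0.06]]}}

```text
t: 23.7
position: [0.5628, 0.0339, 0.0423]
tool_rot: [0.0, 0.987, 0.162, -0.0]
ft_force: [-6.9, 1.3, 6.0]
width: 0.339
finger_force: 30.0
```

```bash
python3 -c "
from h import *
st();feel(4)"
```

```text
{'t': 23.7, 'position': [0.563, 0.034, 0.042], 'ft_force': [-6.942, 1.307, 6.018], 'wrist_torque': [0.276, 1.162, 0.289], 'finger_force': 30.001, 'width': 0.339} 1.222
F,T [-5.982  1.121  5.456  0.235  1.17   0.284] Tz [0.284 0.292 0.264 0.295] ang 0.3265
{'t': 23.9, 'position': [0.563, 0.034, 0.042], 'ft_force': [-6.296, 0.87, 5.67], 'wrist_torque': [0.255, 1.167, 0.295], 'finger_force': 30.001, 'width': 0.336} 1.222
```

Contact: Tz jumped from about 0.12 to 0.28 N m within 0.06 rad. That is roughly 0.19 N m of bearing torque, so about 7–10 N. I release and retreat.

>>> {"method": "play_rows", "body": {"rows": [[[0,0,0],0],[[0,0,0],0],[[0,0,0],0],[[0,0,0],0],[[0,0,0],0]], "hand": 0.62}}

```text
t: 24.52
position: [0.5629, 0.0338, 0.0421]
tool_rot: [0.0, 0.987, 0.163, 0.0]
ft_force: [-0.3, -0.0, 0.1]
width: 0.623
finger_force: 0.0
```

>>> {"method": "play_rows", "body": {"rows": [[[0,0,-1.5],0],[[0,0,-4],0],[[0,0,-7],0],[[0,0,-10],0],[[0,0,-10],0]]}}

```text
t: 25.15
position: [0.5641, 0.0338, 0.145]
tool_rot: [0.0, 0.987, 0.163, 0.002]
ft_force: [-0.4, 0.2, 0.7]
width: 0.623
finger_force: 0.0
```

>>> {"method": "play_rows", "body": {"rows": [[[-4,0,0],0],[[-8,0,0],0],[[-12,0,0],0],[[-14,0,0],0],[[-14,0,0],0]]}}

```text
t: 25.78
position: [0.4294, -0.0113, 0.1419]
tool_rot: [-0.0, 0.987, 0.162, -0.0]
ft_force: [0.2, 0.2, 0.4]
width: 0.62
finger_force: 0.0
```

```bash
python3 -c "
from h import *
st()
a=viewer.get_image('scene')[140:230,205:325,::-1];b=viewer.get_image('top')[150:240,195:315,::-1]
cv2.imwrite('pics/end.png',cv2.resize(np.hstack([a,b]),None,fx=3.3,fy=3.3))"
```

```text
{'t': 25.775, 'position': [0.429, -0.011, 0.142], 'ft_force': [0.187, 0.185, 0.38], 'wrist_torque': [0.044, -0.063, 0.026], 'finger_force': 0.0, 'width': 0.62} 1.11
```

View pics/end.png

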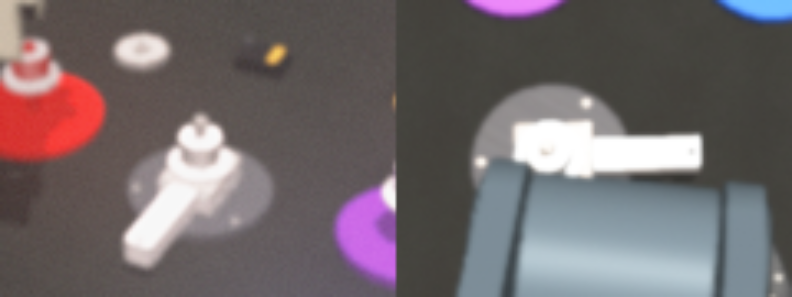

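The collar (scene crop (200,160)) sits down on the gauge shoe with the post protruding above it. The gauge lies in place, and spur and receiver have not moved. I hand in the job.

```bash
python3 -c "
from h import *
print(order.sign_off())"
```

```text
the job is handed in; nothing more can be done
None
```

The gauge lies on the foot with the post home in its slot, and the collar is screwed down on it at an estimated 7–10 N (judged from wrist torque, not measured directly); the arm is clear and the job was handed in at about 26 s, with no verdict shown.

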